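# Set and lock the die stop

### The arm

A 6-joint arm with a two-finger parallel gripper is mounted at the origin on the work surface. World frame = base frame: x ahead of the robot, y to its left, z up, the work surface at z = 0. Lengths are in m, angles in degrees, forces in N, time in s.
With the tool pointing down it reaches from about 0.35 to 0.85 m from the base axis. Payload 8.1 kg.
Tool frame: the origin (TCP) lies on the mounting face of the last link; the fingertips stand 173 mm ahead of it and the grasp point (between the pads) lies 155 mm ahead of it; z points along the fingers, y is the line along which they close (so a half turn about z gives the same grasp; the last joint's range is limited). The gripper opens to 85 mm and grips with 20 to 120 N. Pads are 22 mm wide; open, the fingers measure 114 mm over their backs; the gripper's body (76 mm by 85 mm) begins 54 mm behind the grasp point. The pads swing forward as they close: fully open they stand 13 mm farther back than shut.
Start: joints at [-80.523, 7.471, 85.268, -0, 87.261, -4.893], TCP at [0.149, -0.581, 0.405] pointing down, gripper open.
Joint ranges: [-169.43, 169.43], [-51.17, 129.36], [1.28, 143.12], [-76.62, 256.62], [0, 156.53], [-152.29, 152.29]. Speed limits (degrees/s): [136.94, 136.94, 159.86, 180, 180, 180].

### API

Orientations are given as [roll, pitch, yaw] about the fixed x, y, z axes, in that order (R = Rz(yaw) Ry(pitch) Rx(roll)).
In Python, from bench import bot gives the robot as it stands. The module is installed in compiled form; this text tells all that it offers.
- The arm moves only by the shell command python3 -m handwheel 'ROWS' [OPENING]. ROWS is JSON, a list of rows, each an object with "linear": the shift along the tool's x, y, z in units of 0.25 m (1.0 is 0.25 m), a list of three; "rotation": the turn, a rotation vector about the tool's x, y, z in units of 360 degrees (1.0 is 360 degrees), a list of three. A call has exactly 5 rows; each row is the pose to reach, as a shift and turn from the pose commanded when the call began, along the tool's axes at that moment, turning the shorter way round; what a row does not reach only later rows make up. A row lasts 1/10 s, in which the tool goes at most 50 mm and 8.59 degrees, less where a joint would pass 70% of its speed; a pose out of reach is approached as far as the arm can. A call with a number of a shift or a turn outside -1 to 1 is refused whole. A call with a gripper value outside its range is refused whole. OPENING is the finger opening in mm, from 0 to 85.4, set as the call begins (- or left out, the last holds). The fingers move at their own pace and stop on an object; the grip force is fixed at half the most. Time passes only in rows, so rows that repeat a pose let the fingers close, or fill a call up. It gives the time, the measured TCP pose, the force, the opening and the grip force at its end, in the units of the state.
- bot.get_state(): the state, without advancing time (a new reading comes with each control period).
- bot.read_camera(name): name is "scene" or "top"; returns a dict with "color" (420x560x3 uint8, red, green, blue), "depth" (420x560 float32, m along the optical axis (not along the pixel's ray), 0 where there is no reading), "fx", "fy", "cx", "cy" (pixels), "dist" ([k1, k2, p1, p2, k3] as OpenCV has them; the pictures are not rectified), "pose" (4x4, takes a point from camera to world coordinates). Camera axes: x right, y down, z forward; pixel columns grow to the right and rows downward; lengths in m; the calibration is good to about 2 mm. A picture is of the moment at which its call begins.
- bot.job_done(): hands the job in; it is judged then, once.
Trained networks look in a picture, given as the dict that the camera call returned (one of the last four; its "shot" number tells which), for a name from the list of things; names that differ only in an ending like _2 or _b are one class to them, and where a whole thing is asked for, a point or a joint stands for the part that bears it (a point fixed in the world has none). Each returns a list of dicts, best first, with "conf" (0 to 1); they miss things now and then, are a little off and sometimes report something else, mostly with a low value. They report only what shows in the picture. A call takes as long as a camera call. They do not tell look-alikes from the thing itself.
- bot.look_for(name, picture): "at" ([x, y, z] in m, in the coordinates of the camera as it stood for that picture, good to about 4 mm: the middle of the surface that is visible of it).
- bot.regions_of(name, picture): "pixels" (420x560 bool, what is visible of it).
- bot.landmark_of(name, picture): "at" ([x, y, z] in m, in the coordinates of the camera as it stood for that picture, good to about 4 mm: a listed point, or the origin of a listed thing).
The state is a dict: "clock": time; "q": joint angles; "joint_vel": joint speeds; "tau": joint torques, N m; "tcp_pos": TCP position; "tcp_rot": TCP orientation; "force": force on the tool from outside, world axes, zero at the start; "torque": the same for the moment, N m; "gripper_width": finger opening in m; "grasp_force": force on a finger pad.
Only numpy, scipy, OpenCV 4.12 (cv2) and the standard library are available. Lean on these libraries where they do the work, as an engineer would, in place of code of your own. Each camera call takes 0.05 s, during which the arm holds its last target. There are 200 camera calls.

### The job

Get the feeder ready for set-up: first switch the three toggles on the grey box off by flicking each fully over towards the cable gland end of the box (one finger drag along the row will do it). Then, with the cam lever still up, slide the stop along its rail so that it pushes the die block fully home against the fixed anvil, with no gap at either end of the block. Finally flip the stop's cam lever all the way down to lock the stop there, and leave the dish, bottle and screwdriver where they are.

Things in the scene. Friction and masses are not known exactly. Their poses are not given: they have to be found in the camera images.
- fixture: Blue fixture fixed to the bench, base plate 150 (x) x 320 (y) x 20 mm, origin under its centre, yaw within 0.3 of 0. In its frame (mm): anvil = dark block at the -y end, face at y = -125, x -50 to +10, top 62; two guide ribs 8 high, 40 apart, centred at x = -20, form the die's channel, floor 20 high; steel rail along y at x = +37, 24 wide, top 44.
- stop (a joint): Aluminium stop sliding on the rail, travel in m towards the anvil (fixture -y), 0 to 0.165; jaw face at fixture y = 0.085 - value, so 0.150 with the 60 mm block snug. Jaw x -48 to +12, z 31 to 57 mm, 50 mm long behind its face; saddle x +11 to +63, top at 58 mm, 60 mm long. 4 N moves it, stays where left; the lever adds no friction, so do not shove it afterwards.
- stop_knob (a point): Centre of the upright knurled steel knob on the stop's jaw: 20 mm diameter, 28 mm tall (from 65 to 93 mm above the bench), at fixture x = -20, 22 mm behind the jaw face. Good to grasp from above for sliding the stop. The same axes as the fixture.
- cam_hinge (a point): Axis of the cam lever, on top of the stop's saddle, 66 mm above the bench at fixture x = +37, 40 mm behind the jaw face (57 mm in x and 18 mm in y from the knob). The axis is horizontal, along the rail (fixture y). The clevis ears reach up to 72 mm above the bench.
- cam (a joint): Cam lever angle in rad: 0 = upright (unlocked), growing as the lever swings over to the fixture's +x side (away from the robot) to its stop at 1.5 = lying flat (locked). Stiff hinge, 0.2 Nm (about 3 N at the ball), stays where it is left.
- cam_ball (a point): Centre of the black ball, 20 mm diameter, at the end of the lever, 75 mm from the hinge axis; the lever's rod is 9 mm thick.
- die_center (a point): Centre of the loose steel die block, 36 (x) x 60 (y) x 26 mm tall, about 0.3 to 0.5 kg, lying in the channel between the anvil and the jaw (x, y roughly as the fixture). Fully home its centre is at fixture x = -20 (within a few mm), y = -95 mm, 33 mm above the bench.
- switchbox: Fixed grey switch box 160 (x) x 70 (y) x 50 mm, origin at the centre of its underside, a black cable gland on its +x end; yaw within 0.4 rad of zero. Three steel bat toggles in a row along its x axis at x = -42, 0 and +42 mm. It may stand on the left or the right of the fixture.
- pivot0 (a point): Pivot of toggle 0 (nearest the robot) on the centre line of the box, 52 mm above the bench. The toggle is an 8 mm thick rod with a round end, its tip 28 mm from the pivot, leaning up to 0.3 rad to the box's -x (towards the robot) when on. Same axes as the box.
- pivot1 (a point): Pivot of toggle 1 (the middle one) on the centre line of the box, 52 mm above the bench. The toggle is an 8 mm thick rod with a round end, its tip 28 mm from the pivot, leaning up to 0.3 rad to the box's -x (towards the robot) when on. Same axes as the box.
- pivot2 (a point): Pivot of toggle 2 (nearest the cable gland) on the centre line of the box, 52 mm above the bench. The toggle is an 8 mm thick rod with a round end, its tip 28 mm from the pivot, leaning up to 0.3 rad to the box's -x (towards the robot) when on. Same axes as the box.
- toggle0 (a joint): Toggle 0 in rad: 0 = on (leaning slightly, 0.3 rad, to the box's -x), 0.3 upright, 1.3 = off (leaning 1.0 rad to its +x, the cable gland); over 0.7 counts as off. 1 N at the tip moves it; it stays where left. The tip is about 79 mm above the bench when on and 69 mm when fully off, so a finger tip drawn to +x at 70 to 75 mm up pushes it over and passes above it.
- toggle1 (a joint): Toggle 1 in rad: 0 = on (leaning slightly, 0.3 rad, to the box's -x), 0.3 upright, 1.3 = off (leaning 1.0 rad to its +x, the cable gland); over 0.7 counts as off. 1 N at the tip moves it; it stays where left. The tip is about 79 mm above the bench when on and 69 mm when fully off, so a finger tip drawn to +x at 70 to 75 mm up pushes it over and passes above it.
- toggle2 (a joint): Toggle 2 in rad: 0 = on (leaning slightly, 0.3 rad, to the box's -x), 0.3 upright, 1.3 = off (leaning 1.0 rad to its +x, the cable gland); over 0.7 counts as off. 1 N at the tip moves it; it stays where left. The tip is about 79 mm above the bench when on and 69 mm when fully off, so a finger tip drawn to +x at 70 to 75 mm up pushes it over and passes above it.
- dish: Bystander: shallow black dish, 80 mm across, 18 mm high, origin under its centre.
- oil: Bystander: amber oil bottle, 40 mm diameter, 100 mm tall, origin under its centre.
- driver: Bystander: screwdriver lying on the bench, 170 mm long.
There are look-alikes about, which are no part of the job. Of the things that look like the switchbox, the smaller one is meant. Of the things that look like the part that bears die_center, the smaller one is meant.

How it is judged:
By the outcome, as a careful person would: the job done as asked, in the order asked, and still so for the second after the job is handed in, with the robot touching nothing.
It also fails if it takes over 61 s, if anything falls off the work surface, if the arm or the gripper's body presses on something with over 40 N, if the wrist force passes 120 N, or if a joint passes its speed limit or range.

## Working session

There is one attempt and no reset: what is moved stays moved. The work goes in short steps, Python scripts to look and compute and a shell command to move; the robot and the scene stay as the last step left them, time stands still between calls to the robot, and variables do not carry over. Pictures are saved under pics/ and viewed, at most 10 in all, crops included, and the job is handed in when it is done.

```bash
mkdir -p pics; cat > h.py <<'E'
import numpy as np,cv2
from bench import bot
from scipy.spatial.transform import Rotation as R
def w(p,im): return (im["pose"]@np.r_[p,1])[:3]
def cloud(im):
    d=im["depth"];K=np.array([[im["fx"],0,im["cx"]],[0,im["fy"],im["cy"]],[0,0,1]])
    v,u=np.mgrid[:420,:560]
    n=cv2.undistortPoints(np.stack([u.ravel(),v.ravel()],1).astype(np.float64)[:,None],K,np.array(im["dist"])).reshape(420,560,2)
    c=np.concatenate([n*d[...,None],d[...,None]],2)
    return c@im["pose"][:3,:3].T+im["pose"][:3,3]
E
python3 - <<'E'
from h import *
ims={n:bot.read_camera(n) for n in("scene","top")}
for n,im in ims.items():
    cv2.imwrite(f"pics/{n}0.png",im["color"][...,::-1])
    for t in "fixture stop_knob cam_hinge cam_ball die_center switchbox pivot0 pivot1 pivot2 dish oil driver".split():
        print(n,t,[(round(r["conf"],2),w(r["at"],im).round(3).tolist()) for r in bot.landmark_of(t,im)[:3]])
s=bot.get_state();print(s["clock"],s["tcp_pos"],s["tcp_rot"],s["force"])
E
```

```text
scene fixture [(0.79, [0.544, 0.145, 0.003])]
scene stop_knob [(0.93, [0.513, 0.234, 0.078])]
scene cam_hinge [(0.78, [0.57, 0.26, 0.059])]
scene cam_ball [(0.38, [0.585, 0.262, 0.134]), (0.37, [0.795, 0.021, 0.002])]
scene die_center [(0.92, [0.368, 0.039, 0.012])]
scene switchbox [(0.75, [0.769, -0.209, -0.008]), (0.74, [0.52, -0.161, -0.006])]
scene pivot0 [(0.91, [0.714, -0.233, 0.073]), (0.88, [0.48, -0.175, 0.05]), (0.86, [0.521, -0.166, 0.049])]
scene pivot1 [(0.91, [0.714, -0.233, 0.073]), (0.88, [0.48, -0.175, 0.05]), (0.86, [0.521, -0.166, 0.049])]
scene pivot2 [(0.91, [0.714, -0.233, 0.073]), (0.88, [0.48, -0.175, 0.05]), (0.86, [0.521, -0.166, 0.049])]
scene dish [(0.81, [0.792, 0.018, -0.006])]
scene oil [(0.61, [0.596, 0.454, -0.002])]
scene driver [(0.58, [0.608, -0.47, -0.0])]
top fixture [(0.73, [0.546, 0.14, 0.003])]
top stop_knob [(0.95, [0.518, 0.23, 0.077]), (0.72, [0.481, -0.175, 0.048]), (0.38, [0.546, 0.14, 0.003])]
top cam_hinge [(0.71, [0.571, 0.253, 0.067]), (0.44, [0.562, -0.149, 0.052]), (0.17, [0.536, 0.059, 0.033])]
top cam_ball [(0.51, [0.79, 0.023, -0
[... 154 characters left out ...]
7, 0.037, 0.019])]
top switchbox [(0.68, [0.519, -0.163, -0.004])]
top pivot0 [(0.97, [0.821, -0.188, 0.071]), (0.81, [0.479, -0.175, 0.05]), (0.8, [0.715, -0.229, 0.072])]
top pivot1 [(0.97, [0.821, -0.188, 0.071]), (0.81, [0.479, -0.175, 0.05]), (0.8, [0.715, -0.229, 0.072])]
top pivot2 [(0.97, [0.821, -0.188, 0.071]), (0.81, [0.479, -0.175, 0.05]), (0.8, [0.715, -0.229, 0.072])]
top dish [(0.81, [0.787, 0.025, -0.004]), (0.6, [0.517, -0.162, 0.051]), (0.58, [0.572, 0.254, 0.063])]
top oil [(0.8, [0.6, 0.457, -0.002])]
top driver [(0.91, [0.612, -0.467, 0.001])]
1.3 [ 0.14893954 -0.58122708  0.40470067] [ 1.79999878e+02 -8.80092353e-04  1.43713008e+01] [-0.67198404  0.0706738   0.15364443]
```

View pics/scene0.png

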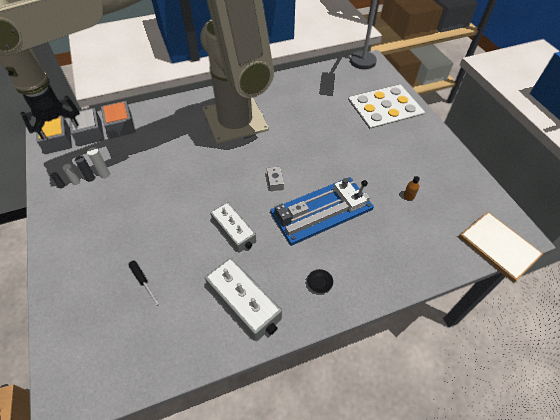

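View pics/top0.png

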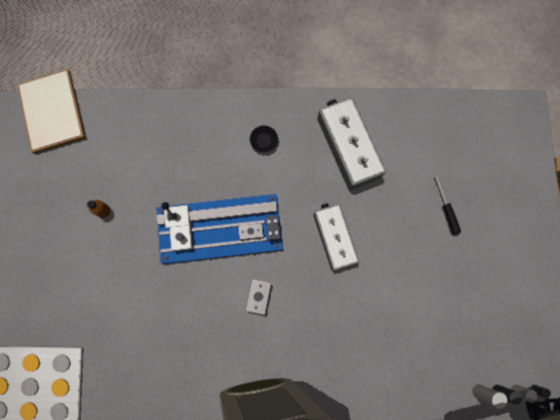

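The scene view shows the smaller box at (232,225), the larger look-alike at (243,297), the fixture at (322,208) with the die in its channel, and a loose look-alike die at (275,178). In the top view the small box is at (336,238), with its gland at the far end (325,207), and the knob is at (181,238). Next I'll refine the yaws and points.

```bash
python3 - <<'E'
from h import *
for n in("top","scene"):
    im=bot.read_camera(n);P=cloud(im);c=im["color"].astype(int)
    print(n,[(t,[(round(r["conf"],2),w(r["at"],im).round(3).tolist()) for r in bot.landmark_of(t,im)[:8]]) for t in("pivot0","die_center","cam_ball","stop_knob","switchbox")])
    x,y,z=P[...,0],P[...,1],P[...,2]
    def rect(m,l):
        q=P[m][:,:2].astype(np.float32)
        if len(q)<20: print(l,len(q));return
        r=cv2.minAreaRect(q*1000);print(n,l,len(q),r,np.median(P[m][:,2]).round(4))
    blue=(c[...,2]>c[...,0]+60)&(abs(x-.54)<.15)&(abs(y-.14)<.22)&(abs(z-.02)<.012)
    rect(blue,"fixture")
    rect((abs(x-.52)<.12)&(abs(y+.163)<.075)&(abs(z-.05)<.004)&(c.min(2)>120),"boxtop")
    rect((abs(x-.52)<.03)&(abs(y-.23)<.03)&(z>.085)&(z<.1),"knobtop")
    rect((abs(x-.585)<.05)&(abs(y-.258)<.04)&(z>.125)&(z<.16),"ball")
    rect((abs(x-.534)<.03)&(abs(y-.055)<.045)&(abs(z-.046)<.004),"die")
    for i,(a,b) in enumerate([(.479,-.175),(.52,-.162),(.56,-.149)]):
        m=(abs(x-a)<.022)&(abs(y-b)<.018)&(z>.068)&(z<.09)
        print("tog",i,m.sum(),P[m].mean(0).round(4) if m.any() else 0,P[m][:,2].max() if m.any() else 0)
E
```

```text
top [('pivot0', [(0.9, [0.714, -0.228, 0.072]), (0.89, [0.823, -0.188, 0.073]), (0.88, [0.559, -0.146, 0.05]), (0.85, [0.768, -0.209, 0.07]), (0.81, [0.481, -0.177, 0.049]), (0.68, [0.523, -0.16, 0.048]), (0.19, [0.792, 0.018, -0.002])]), ('die_center', [(0.93, [0.37, 0.039, 0.021]), (0.57, [0.533, 0.056, 0.035])]), ('cam_ball', [(0.68, [0.582, 0.256, 0.142])]), ('stop_knob', [(0.61, [0.518, 0.229, 0.078])]), ('switchbox', [(0.96, [0.768, -0.209, -0.0]), (0.89, [0.52, -0.163, -0.0])])]
top fixture 3065 ((546.5253295898438, 141.61953735351562), (149.9282989501953, 318.5787353515625), 6.5085554122924805) 0.0195
top boxtop 1317 ((520.4384765625, -163.087890625), (155.97291564941406, 66.70622253417969), 16.822864532470703) 0.0501
top knobtop 57 ((515.2699584960938, 232.01528930664062), (18.041563034057617, 17.478212356567383), 2.082423686981201) 0.0922
top ball 48 ((583.1278076171875, 256.4537048339844), (14.598007202148438, 17.232269287109375), 89.52003479003906) 0.1458
top die 291 ((534.598388671875, 57.23680114746094), (36.60250473022461, 59.314205169677734), 5.567732334136963) 0.0458
[... 777 characters left out ...]
22.1845397949219), 6.033580780029297) 0.0173
scene boxtop 688 ((520.5946655273438, -164.0832061767578), (159.2076873779297, 66.73226165771484), 16.877721786499023) 0.0486
scene knobtop 24 ((519.3993530273438, 227.87411499023438), (16.456825256347656, 19.83498764038086), 64.79147338867188) 0.091
scene ball 34 ((585.5908813476562, 254.24221801757812), (17.017662048339844, 16.127288818359375), 7.202633380889893) 0.1423
scene die 125 ((536.065673828125, 56.011260986328125), (37.09304428100586, 59.09672164916992), 7.972418785095215) 0.0442
tog 0 8 [ 0.4744 -0.1781  0.0734] 0.0769119831939955
tog 1 8 [ 0.5149 -0.1663  0.073 ] 0.07679520596219058
tog 2 8 [ 0.5568 -0.1532  0.0738] 0.0785598396403766
```

```bash
cat > go.py <<'E'
import sys
from h import *
# args: list of x,y,z(fingertip height),yaw -> shift/turn in move units from the present pose
s=bot.get_state();p=s["tcp_pos"];T=R.from_euler("xyz",s["tcp_rot"],degrees=True)
print(s["clock"],np.round(p,4),np.round(s["tcp_rot"],2),np.round(s["force"],1),s["gripper_width"],round(float(s["grasp_force"]),1))
for a in sys.argv[1:]:
    x,y,z,yaw=map(float,a.split(","))
    G=R.from_euler("xyz",[180,0,yaw],degrees=True)
    print(a,(T.inv().apply(np.array([x,y,z+.173])-p)/.25).round(4),((T.inv()*G).as_rotvec()/(2*np.pi)).round(4))
E
python3 go.py .4392,-.1881,.14,16.85 .4392,-.1881,.0705,16.85
```

```text
1.9 [ 0.1489 -0.5812  0.4047] [-180.     -0.     14.37] [ 0.3 -0.1 -0.6] 0.08550270914064373 0.0
.4392,-.1881,.14,16.85 [ 1.515  -1.2352  0.3668] [-0.     -0.     -0.0069]
.4392,-.1881,.0705,16.85 [ 1.515  -1.2352  0.6448] [-0.     -0.     -0.0069]
```

```bash
python3 -m handwheel '[{"linear":[0.75,-0.62,0.18],"rotation":[0,0,-0.0069]},{"linear":[0.75,-0.62,0.18],"rotation":[0,0,-0.0069]},{"linear":[0.75,-0.62,0.18],"rotation":[0,0,-0.0069]},{"linear":[0.75,-0.62,0.18],"rotation":[0,0,-0.0069]},{"linear":[0.75,-0.62,0.18],"rotation":[0,0,-0.0069]}]' 0; python3 go.py .4392,-.1881,.14,16.85
```

```text
clock: 2.4
tcp_pos: [0.2929, -0.3828, 0.3594]
tcp_rot: [180.0, -0.0, 16.8]
force: [0.3, -1.3, 0.2]
gripper_width: 0.0124
grasp_force: 0.0
2.4 [ 0.2929 -0.3828  0.3594] [ 1.7998e+02 -2.0000e-02  1.6840e+01] [ 0.3 -1.3  0.2] 0.01241291033776633 0.0
.4392,-.1881,.14,16.85 [ 0.7858 -0.5757  0.1857] [ 0.0001 -0.     -0.    ]
```

```bash
python3 -m handwheel '[{"linear":[0.786,-0.576,0.186],"rotation":[0,0,0]},{"linear":[0.786,-0.576,0.186],"rotation":[0,0,0]},{"linear":[0.786,-0.576,0.186],"rotation":[0,0,0]},{"linear":[0.786,-0.576,0.186],"rotation":[0,0,0]},{"linear":[0.786,-0.576,0.186],"rotation":[0,0,0]}]' 0; python3 go.py .4392,-.1881,.0705,16.85
```

```text
clock: 2.9
tcp_pos: [0.4393, -0.1878, 0.3132]
tcp_rot: [180.0, -0.0, 16.9]
force: [0.7, -1.3, 1.1]
gripper_width: -0.0002
grasp_force: 0.0
2.9 [ 0.4393 -0.1878  0.3132] [ 1.7996e+02 -4.0000e-02  1.6860e+01] [ 0.7 -1.3  1.1] -0.00018634835880063227 0.0
.4392,-.1881,.0705,16.85 [-0.001   0.0008  0.2788] [ 0.0001 -0.0001  0.    ]
```

```bash
python3 -m handwheel '[{"linear":[0,0,0.15],"rotation":[0,0,0]},{"linear":[0,0,0.28],"rotation":[0,0,0]},{"linear":[0,0,0.28],"rotation":[0,0,0]},{"linear":[0.06,0,0.28],"rotation":[0,0,0]},{"linear":[0.12,0,0.28],"rotation":[0,0,0]}]' 0
python3 -m handwheel '[{"linear":[0.07,0,0],"rotation":[0,0,0]},{"linear":[0.14,0,0],"rotation":[0,0,0]},{"linear":[0.21,0,0],"rotation":[0,0,0]},{"linear":[0.28,0,0],"rotation":[0,0,0]},{"linear":[0.35,0,0],"rotation":[0,0,0]}]' 0
python3 go.py .597,-.1403,.0705,16.85
```

```text
clock: 3.4
tcp_pos: [0.4675, -0.1816, 0.2448]
tcp_rot: [180.0, -0.0, 16.8]
force: [-3.1, -0.3, 1.4]
gripper_width: -0.0001
grasp_force: 1.2
clock: 3.9
tcp_pos: [0.5518, -0.1564, 0.2455]
tcp_rot: [179.9, -0.1, 16.8]
force: [-1.4, -0.9, 0.5]
gripper_width: -0.0
grasp_force: 1.1
3.9 [ 0.5518 -0.1564  0.2455] [ 1.7993e+02 -6.0000e-02  1.6790e+01] [-1.4 -0.9  0.5] -4.677229327511684e-05 1.1
.597,-.1403,.0705,16.85 [ 0.1915 -0.0093  0.0082] [ 0.0002 -0.0002 -0.0002]
```

```bash
python3 -m handwheel '[{"linear":[0.06,-0.005,0.004],"rotation":[0,0,0]},{"linear":[0.12,-0.009,0.006],"rotation":[0,0,0]},{"linear":[0.19,-0.009,0.006],"rotation":[0,0,0]},{"linear":[0.22,-0.009,0.006],"rotation":[0,0,0]},{"linear":[0.22,-0.009,-0.1],"rotation":[0,0,0]}]' 0
python3 -m handwheel '[{"linear":[0,0,-0.2],"rotation":[0,0,0]},{"linear":[0,0,-0.36],"rotation":[0,0,0]},{"linear":[-0.2,-0.2,-0.36],"rotation":[0,0,0.0296]},{"linear":[-0.4,-0.35,-0.36],"rotation":[0,0,0.0296]},{"linear":[-0.4,-0.5,-0.36],"rotation":[0,0,0.0296]}]' 45
python3 - <<'E'
from h import *
im=bot.read_camera("top");P=cloud(im);x,y,z=P[...,0],P[...,1],P[...,2]
cv2.imwrite("pics/top1.png",cv2.resize(im["color"][150:330,230:430,::-1],None,fx=3,fy=3))
for i,(a,b) in enumerate([(.480,-.175),(.52,-.163),(.56,-.151)]):
    m=(abs(x-a-.01)<.022)&(abs(y-b)<.018)&(z>.060)&(z<.09)
    print("tog",i,m.sum(),P[m].mean(0).round(4) if m.any() else 0)
E
python3 go.py .517,.2300,.16,6.2 .517,.23,.066,6.2
```

```text
clock: 4.4
tcp_pos: [0.602, -0.1373, 0.2657]
tcp_rot: [-179.8, 0.3, 16.9]
force: [-0.8, 0.4, -1.0]
gripper_width: 0.0
grasp_force: 0.0
clock: 4.9
tcp_pos: [0.4779, -0.0583, 0.3595]
tcp_rot: [179.9, -0.0, 5.9]
force: [0.1, 1.8, 1.1]
gripper_width: 0.0446
grasp_force: 0.0
tog 0 0 0
tog 1 0 0
tog 2 0 0
4.95 [ 0.4736 -0.0532  0.3572] [-179.76    0.28    6.12] [ 2.   4.5 -0.9] 0.04491331348206668 0.0
.517,.2300,.16,6.2 [ 0.2937 -1.1073  0.0999] [-0.0007  0.0008 -0.0002]
.517,.23,.066,6.2 [ 0.2956 -1.1057  0.4759] [-0.0007  0.0008 -0.0002]
```

View pics/top1.png

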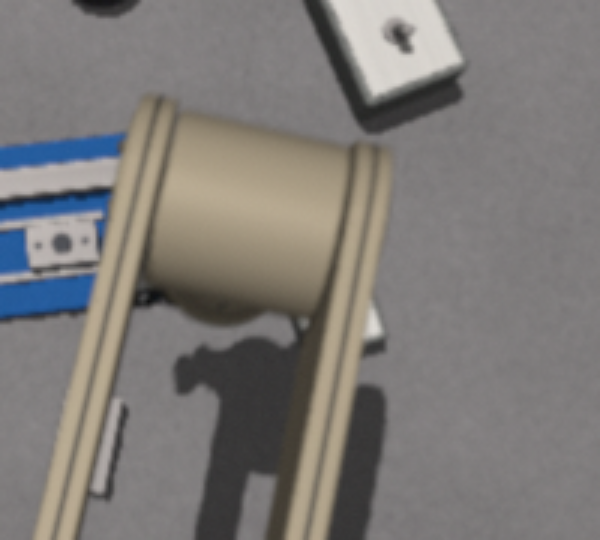

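The arm hides the box in this view, with the die visible at (62,243). I'll move over the knob first and check the toggles from there.

```bash
python3 -m handwheel '[{"linear":[0.294,-0.9,0.09],"rotation":[0,0,0]},{"linear":[0.294,-0.9,0.09],"rotation":[0,0,0]},{"linear":[0.294,-0.9,0.09],"rotation":[0,0,0]},{"linear":[0.294,-0.9,0.09],"rotation":[0,0,0]},{"linear":[0.294,-0.99,0.09],"rotation":[0,0,0]}]' 45
python3 - <<'E'
from h import *
for n in ("top","scene"):
  im=bot.read_camera(n);P=cloud(im);x,y,z=P[...,0],P[...,1],P[...,2]
  cv2.imwrite(f"pics/{n}2.png",cv2.resize(im["color"][190:290,290:390,::-1] if n=="top" else im["color"][190:260,200:270,::-1],None,fx=5,fy=5))
  for i,(a,b) in enumerate([(.480,-.175),(.52,-.163),(.56,-.151)]):
    m=(abs(x-a-.01)<.03)&(abs(y-b)<.018)&(z>.058)&(z<.09)
    print("tog",i,m.sum(),P[m].mean(0).round(4) if m.any() else 0)
E
python3 go.py .517,.2300,.16,6.2 .517,.23,.066,6.2
```

```text
clock: 5.45
tcp_pos: [0.5257, 0.1887, 0.3375]
tcp_rot: [180.0, -0.1, 6.1]
force: [0.8, -0.6, 0.2]
gripper_width: 0.0451
grasp_force: 0.0
tog 0 26 [ 0.4919 -0.1719  0.0657]
tog 1 27 [ 0.5302 -0.1591  0.0652]
tog 2 23 [ 0.5709 -0.1472  0.0641]
tog 0 10 [ 0.4946 -0.173   0.0652]
tog 1 10 [ 0.5287 -0.1622  0.0652]
tog 2 10 [ 0.5747 -0.1478  0.0644]
5.55 [0.5249 0.192  0.337 ] [-1.7988e+02 -3.0000e-02  6.4700e+00] [-0.9 -0.   1. ] 0.04500598779936764 0.0
.517,.2300,.16,6.2 [-0.0144 -0.1544  0.0162] [-0.0003 -0.0001  0.0008]
.517,.23,.066,6.2 [-0.0146 -0.1536  0.3922] [-0.0003 -0.0001  0.0008]
```

View pics/top2.png

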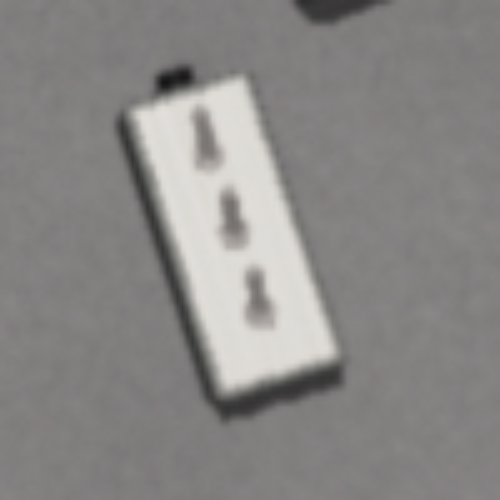

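All three toggles, at (205,140), (232,217) and (258,297), lean over to the gland at (175,77). Next I'll descend on the knob and grip it.

```bash
python3 -m handwheel '[{"linear":[-0.0145,-0.154,0.016],"rotation":[0,0,0.0008]},{"linear":[-0.0145,-0.154,0.016],"rotation":[0,0,0.0008]},{"linear":[-0.0145,-0.154,0.15],"rotation":[0,0,0.0008]},{"linear":[-0.0145,-0.154,0.28],"rotation":[0,0,0.0008]},{"linear":[-0.0145,-0.154,0.39],"rotation":[0,0,0.0008]}]' 45
python3 go.py .517,.23,.066,6.2
```

```text
clock: 6.05
tcp_pos: [0.5177, 0.224, 0.2384]
tcp_rot: [180.0, -0.0, 5.9]
force: [-0.3, 0.8, -0.2]
gripper_width: 0.0449
grasp_force: 0.0
6.05 [0.5177 0.224  0.2384] [ 1.7998e+02 -2.0000e-02  5.8800e+00] [-0.3  0.8 -0.2] 0.044891789817920864 0.0
.517,.23,.066,6.2 [-0.0002 -0.024  -0.0025] [ 0.0001 -0.0001 -0.0009]
```

```bash
python3 -m handwheel '[{"linear":[0,-0.024,-0.002],"rotation":[0,0,-0.0009]},{"linear":[0,-0.024,-0.002],"rotation":[0,0,-0.0009]},{"linear":[0,-0.024,-0.002],"rotation":[0,0,-0.0009]},{"linear":[0,-0.024,-0.002],"rotation":[0,0,-0.0009]},{"linear":[0,-0.024,-0.002],"rotation":[0,0,-0.0009]}]' 45
python3 -m handwheel '[{"linear":[0,0,0],"rotation":[0,0,0]},{"linear":[0,0,0],"rotation":[0,0,0]},{"linear":[0,0,0],"rotation":[0,0,0]},{"linear":[0,0,0],"rotation":[0,0,0]},{"linear":[0,0,0],"rotation":[0,0,0]}]' 5
python3 go.py .517,.23,.066,6.2
```

```text
clock: 6.55
tcp_pos: [0.5176, 0.2312, 0.241]
tcp_rot: [-180.0, -0.1, 6.2]
force: [0.6, 0.4, -0.5]
gripper_width: 0.0445
grasp_force: 0.0
clock: 7.05
tcp_pos: [0.5171, 0.2312, 0.24]
tcp_rot: [-180.0, -0.0, 6.2]
force: [-2.0, -0.5, 5.7]
gripper_width: 0.0183
grasp_force: 58.4
7.05 [0.5171 0.2312 0.24  ] [-1.7999e+02 -3.0000e-02  6.2400e+00] [-2.  -0.5  5.7] 0.018312539463031366 58.4
.517,.23,.066,6.2 [-0.0009  0.0046  0.0039] [-0.     -0.0001  0.0001]
```

```bash
python3 -m handwheel '[{"linear":[0,0.06,0],"rotation":[0,0,0]},{"linear":[0,0.12,0],"rotation":[0,0,0]},{"linear":[0,0.18,0],"rotation":[0,0,0]},{"linear":[0,0.24,0],"rotation":[0,0,0]},{"linear":[0,0.3,0],"rotation":[0,0,0]}]' 5
python3 -m handwheel '[{"linear":[0,0.04,0],"rotation":[0,0,0]},{"linear":[0,0.08,0],"rotation":[0,0,0]},{"linear":[0,0.12,0],"rotation":[0,0,0]},{"linear":[0,0.15,0],"rotation":[0,0,0]},{"linear":[0,0.18,0],"rotation":[0,0,0]}]' 5
python3 go.py
```

```text
clock: 7.55
tcp_pos: [0.5253, 0.1568, 0.24]
tcp_rot: [-179.9, -0.1, 6.3]
force: [-0.3, 5.7, 3.3]
gripper_width: 0.0181
grasp_force: 59.5
clock: 8.05
tcp_pos: [0.5303, 0.1119, 0.24]
tcp_rot: [-179.9, -0.1, 6.2]
force: [-0.8, 4.2, 6.3]
gripper_width: 0.0183
grasp_force: 59.7
8.05 [0.5303 0.1119 0.24  ] [-1.7995e+02 -8.0000e-02  6.2400e+00] [-0.8  4.2  6.3] 0.01826588343324293 59.7
```

```bash
python3 -m handwheel '[{"linear":[0,0.01,0],"rotation":[0,0,0]},{"linear":[0,0.02,0],"rotation":[0,0,0]},{"linear":[0,0.03,0],"rotation":[0,0,0]},{"linear":[0,0.036,0],"rotation":[0,0,0]},{"linear":[0,0.042,0],"rotation":[0,0,0]}]' 5
python3 -m handwheel '[{"linear":[0,0.004,0],"rotation":[0,0,0]},{"linear":[0,0.008,0],"rotation":[0,0,0]},{"linear":[0,0.01,0],"rotation":[0,0,0]},{"linear":[0,0.012,0],"rotation":[0,0,0]},{"linear":[0,0.014,0],"rotation":[0,0,0]}]' 5
python3 go.py
```

```text
clock: 8.55
tcp_pos: [0.5314, 0.102, 0.2399]
tcp_rot: [-179.9, -0.1, 6.2]
force: [-1.2, 6.1, 6.0]
gripper_width: 0.0184
grasp_force: 59.8
clock: 9.05
tcp_pos: [0.5318, 0.0986, 0.24]
tcp_rot: [-179.9, -0.1, 6.3]
force: [-0.5, 6.2, 5.2]
gripper_width: 0.0185
grasp_force: 59.8
9.05 [0.5318 0.0986 0.24  ] [-1.7991e+02 -8.0000e-02  6.2500e+00] [-0.5  6.2  5.2] 0.018468960753709254 59.8
```

```bash
python3 -m handwheel '[{"linear":[0,0.002,0],"rotation":[0,0,0]},{"linear":[0,0.004,0],"rotation":[0,0,0]},{"linear":[0,0.006,0],"rotation":[0,0,0]},{"linear":[0,0.008,0],"rotation":[0,0,0]},{"linear":[0,0.01,0],"rotation":[0,0,0]}]' 5; python3 go.py
```

```text
clock: 9.55
tcp_pos: [0.5321, 0.0962, 0.2399]
tcp_rot: [-179.9, -0.1, 6.3]
force: [-1.2, 6.5, 4.7]
gripper_width: 0.018
grasp_force: 59.8
9.55 [0.5321 0.0962 0.2399] [-1.7991e+02 -8.0000e-02  6.2500e+00] [-1.2  6.5  4.7] 0.01800025597854663 59.8
```

```bash
python3 -m handwheel '[{"linear":[0,0.002,0],"rotation":[0,0,0]},{"linear":[0,0.004,0],"rotation":[0,0,0]},{"linear":[0,0.006,0],"rotation":[0,0,0]},{"linear":[0,0.008,0],"rotation":[0,0,0]},{"linear":[0,0.01,0],"rotation":[0,0,0]}]' 5; python3 go.py
```

```text
clock: 10.05
tcp_pos: [0.5322, 0.095, 0.24]
tcp_rot: [-179.7, -0.1, 6.3]
force: [-2.1, 17.4, 4.7]
gripper_width: 0.0184
grasp_force: 60.0
10.05 [0.5322 0.095  0.24  ] [-1.7974e+02 -9.0000e-02  6.2700e+00] [-2.1 17.4  4.7] 0.018430155466829946 60.0
```

```bash
python3 -m handwheel '[{"linear":[0,0.003,0],"rotation":[0,0,0]},{"linear":[0,0.005,0],"rotation":[0,0,0]},{"linear":[0,0.005,0],"rotation":[0,0,0]},{"linear":[0,0.005,0],"rotation":[0,0,0]},{"linear":[0,0.005,0],"rotation":[0,0,0]}]' 5; python3 go.py
```

```text
clock: 10.55
tcp_pos: [0.5322, 0.0947, 0.2399]
tcp_rot: [-179.6, -0.1, 6.3]
force: [-1.4, 21.0, 5.0]
gripper_width: 0.0183
grasp_force: 60.0
10.55 [0.5322 0.0947 0.2399] [-1.7965e+02 -9.0000e-02  6.2900e+00] [-1.4 21.   5. ] 0.01833538631492937 60.0
```

```bash
python3 -m handwheel '[{"linear":[0,0,0],"rotation":[0,0,0]},{"linear":[0,0,0],"rotation":[0,0,0]},{"linear":[0,0,0],"rotation":[0,0,0]},{"linear":[0,0,-0.1],"rotation":[0,0,0]},{"linear":[0,0,-0.25],"rotation":[0,0,0]}]' 45
python3 -m handwheel '[{"linear":[0,0,-0.2],"rotation":[0,0,0]},{"linear":[0,0.2,-0.25],"rotation":[0,0,0]},{"linear":[0,0.4,-0.25],"rotation":[0,0,0]},{"linear":[0,0.6,-0.25],"rotation":[0,0,0]},{"linear":[0,0.7,-0.25],"rotation":[0,0,0]}]' 0
python3 - <<'E'
from h import *
for n in ("top","scene"):
  im=bot.read_camera(n);P=cloud(im);x,y,z=P[...,0],P[...,1],P[...,2]
  cv2.imwrite(f"pics/{n}3.png",cv2.resize(im["color"][170:280,140:300,::-1] if n=="top" else im["color"][160:260,240:400,::-1],None,fx=5,fy=5))
  print(n,[(t,[(round(r["conf"],2),w(r["at"],im).round(3).tolist()) for r in bot.landmark_of(t,im)[:3]]) for t in("cam_hinge","cam_ball","stop_knob","die_center")])
  m=(abs(x-.598)<.06)&(abs(y-.113)<.06)&(z>.125)&(z<.165);print(m.sum(),P[m].mean(0),P[m][:,2].max() if m.any() else 0)
E
python3 go.py
```

```text
clock: 11.05
tcp_pos: [0.5308, 0.091, 0.2992]
tcp_rot: [180.0, 0.4, 6.2]
force: [0.6, 0.5, -0.2]
gripper_width: 0.0448
grasp_force: 0.0
clock: 11.55
tcp_pos: [0.551, -0.0862, 0.3644]
tcp_rot: [179.9, -0.0, 6.1]
force: [1.4, 1.0, 0.4]
gripper_width: -0.0003
grasp_force: 0.0
top [('cam_hinge', [(0.63, [0.59, 0.12, 0.065])]), ('cam_ball', [(0.43, [0.601, 0.12, 0.141]), (0.39, [0.56, -0.151, 0.051])]), ('stop_knob', [(0.85, [0.534, 0.091, 0.076])]), ('die_center', [(0.84, [0.534, 0.045, 0.035]), (0.46, [0.367, 0.04, 0.018])])]
54 [0.59680228 0.12150011 0.1460771 ] 0.15287215461021186
scene [('cam_hinge', [(0.96, [0.584, 0.124, 0.063])]), ('cam_ball', [(0.39, [0.602, 0.122, 0.136])]), ('stop_knob', [(0.57, [0.527, 0.096, 0.082])]), ('die_center', [(0.59, [0.534, 0.045, 0.028]), (0.56, [0.37, 0.038, 0.011])])]
35 [0.60191745 0.11870719 0.14204158] 0.14949087772690528
12.05 [ 0.5512 -0.0813  0.3642] [-179.99    0.      6.32] [ 0.1  0.7 -0.2] 4.57061226392735e-05 0.0
```

View pics/top3.png

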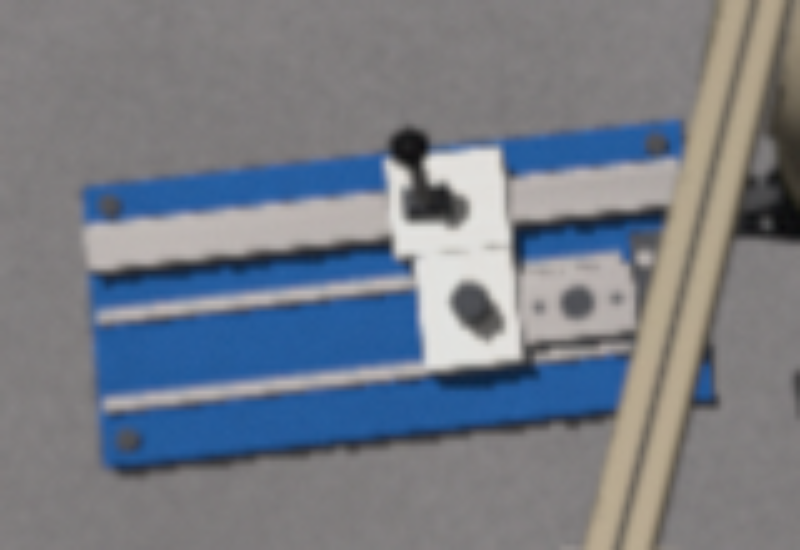

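View pics/scene3.png

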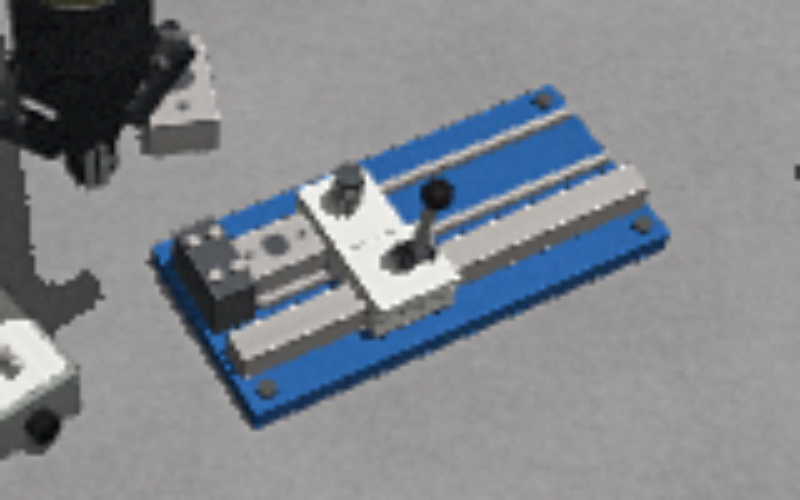

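The jaw, die and anvil sit tight together: in the scene view there is no gap at (325,240) or (240,265). The lever is still up, with its ball at (437,193). Next I'll position for the flip.

```bash
python3 go.py .547,.1143,.19,6.2 .547,.1143,.135,6.2
```

```text
12.05 [ 0.5512 -0.0813  0.3642] [-179.99    0.      6.32] [ 0.1  0.7 -0.2] 4.57061226392735e-05 0.0
.547,.1143,.19,6.2 [ 0.0696 -0.7795  0.005 ] [-0.      0.      0.0003]
.547,.1143,.135,6.2 [ 0.0696 -0.7795  0.225 ] [-0.      0.      0.0003]
```

```bash
python3 -m handwheel '[{"linear":[0.07,-0.78,0.005],"rotation":[0,0,0]},{"linear":[0.07,-0.78,0.005],"rotation":[0,0,0]},{"linear":[0.07,-0.78,0.005],"rotation":[0,0,0]},{"linear":[0.07,-0.78,0.005],"rotation":[0,0,0]},{"linear":[0.07,-0.78,0.1],"rotation":[0,0,0]}]' 0
python3 -m handwheel '[{"linear":[0,0,0.1],"rotation":[0,0,0]},{"linear":[0,0,0.125],"rotation":[0,0,0]},{"linear":[0,0,0.125],"rotation":[0,0,0]},{"linear":[0,0,0.125],"rotation":[0,0,0]},{"linear":[0,0,0.125],"rotation":[0,0,0]}]' 0
python3 go.py .547,.1143,.135,6.2 .5957,.1196,.136,6.2 .6163,.1218,.127,6.2 .6332,.1236,.112,6.2 .648,.1252,.095,6.2 .656,.1261,.079,6.2
```

```text
clock: 12.55
tcp_pos: [0.5478, 0.1194, 0.3429]
tcp_rot: [-179.9, -0.4, 6.6]
force: [1.0, -0.4, 0.6]
gripper_width: -0.0006
grasp_force: 0.0
clock: 13.05
tcp_pos: [0.548, 0.1132, 0.3097]
tcp_rot: [-180.0, -0.1, 6.2]
force: [-0.1, -0.0, 0.2]
gripper_width: 0.0
grasp_force: 0.0
13.05 [0.548  0.1132 0.3097] [-1.8e+02 -1.5e-01  6.2e+00] [-0.1 -0.   0.2] 1.9070797985130714e-05 0.0
.547,.1143,.135,6.2 [-0.0037 -0.0048  0.007 ] [-0.     -0.0004  0.    ]
.5957,.1196,.136,6.2 [ 0.1922 -0.0048  0.0035] [-0.     -0.0004  0.    ]
.6163,.1218,.127,6.2 [ 0.275  -0.0046  0.0397] [-0.     -0.0004  0.    ]
.6332,.1236,.112,6.2 [ 0.3429 -0.0045  0.0999] [-0.     -0.0004  0.    ]
.648,.1252,.095,6.2 [ 0.4022 -0.0044  0.168 ] [-0.     -0.0004  0.    ]
.656,.1261,.079,6.2 [ 0.4343 -0.0046  0.2321] [-0.     -0.0004  0.    ]
```

```bash
python3 -m handwheel '[{"linear":[0.06,-0.004,0.005],"rotation":[0,0,0]},{"linear":[0.1,-0.004,0.005],"rotation":[0,0,0]},{"linear":[0.145,-0.004,0.005],"rotation":[0,0,0]},{"linear":[0.19,-0.004,0.005],"rotation":[0,0,0]},{"linear":[0.23,-0.004,0.02],"rotation":[0,0,0]}]' 0
python3 go.py .6163,.1218,.127,6.2 .6332,.1236,.112,6.2 .648,.1252,.095,6.2 .656,.1261,.079,6.2
```

```text
clock: 13.55
tcp_pos: [0.6051, 0.1205, 0.3035]
tcp_rot: [180.0, 0.0, 6.2]
force: [-3.1, -0.9, 0.3]
gripper_width: -0.0005
grasp_force: 1.5
13.55 [0.6051 0.1205 0.3035] [1.80e+02 2.00e-02 6.21e+00] [-3.1 -0.9  0.3] -0.0004687470221143064 1.5
.6163,.1218,.127,6.2 [ 0.0452 -0.0005  0.0139] [0. 0. 0.]
.6332,.1236,.112,6.2 [ 0.1132 -0.0003  0.0739] [0. 0. 0.]
.648,.1252,.095,6.2 [ 0.1728 -0.0003  0.1418] [0. 0. 0.]
.656,.1261,.079,6.2 [ 0.205  -0.0004  0.2058] [0. 0. 0.]
```

```bash
python3 -m handwheel '[{"linear":[0.045,0,0.014],"rotation":[0,0,0]},{"linear":[0.08,0,0.044],"rotation":[0,0,0]},{"linear":[0.113,0,0.074],"rotation":[0,0,0]},{"linear":[0.143,0,0.108],"rotation":[0,0,0]},{"linear":[0.173,0,0.142],"rotation":[0,0,0]}]' 0
python3 go.py .656,.1261,.079,6.2 .656,.1261,.076,6.2
```

```text
clock: 14.05
tcp_pos: [0.6478, 0.1254, 0.2665]
tcp_rot: [-180.0, 0.0, 6.2]
force: [-2.8, -1.5, 1.4]
gripper_width: -0.0001
grasp_force: 1.2
14.05 [0.6478 0.1254 0.2665] [-1.80e+02  3.00e-02  6.23e+00] [-2.8 -1.5  1.4] -8.435084490504322e-05 1.2
.656,.1261,.079,6.2 [0.0328 0.0007 0.058 ] [-0.      0.0001  0.0001]
.656,.1261,.076,6.2 [0.0328 0.0007 0.07  ] [-0.      0.0001  0.0001]
```

```bash
python3 -m handwheel '[{"linear":[0.012,0,0.02],"rotation":[0,0,0]},{"linear":[0.024,0,0.04],"rotation":[0,0,0]},{"linear":[0.033,0,0.055],"rotation":[0,0,0]},{"linear":[0.033,0,0.06],"rotation":[0,0,0]},{"linear":[0.033,0,0.065],"rotation":[0,0,0]}]' 0
python3 go.py
```

```text
clock: 14.55
tcp_pos: [0.6558, 0.1264, 0.2536]
tcp_rot: [-180.0, -0.0, 6.2]
force: [-12.8, -1.1, 20.9]
gripper_width: 0.0004
grasp_force: 10.4
14.55 [0.6558 0.1264 0.2536] [-1.80e+02 -4.00e-02  6.25e+00] [-12.8  -1.1  20.9] 0.00040452755085518965 10.4
```

```bash
python3 -m handwheel '[{"linear":[0,0,-0.1],"rotation":[0,0,0]},{"linear":[0,0,-0.3],"rotation":[0,0,0]},{"linear":[-0.1,0.1,-0.4],"rotation":[0,0,0]},{"linear":[-0.2,0.3,-0.4],"rotation":[0,0,0]},{"linear":[-0.2,0.5,-0.4],"rotation":[0,0,0]}]' 0
python3 -m handwheel '[{"linear":[0,0.2,0],"rotation":[0,0,0]},{"linear":[0,0.4,0],"rotation":[0,0,0]},{"linear":[0,0.6,0],"rotation":[0,0,0]},{"linear":[0,0.6,0],"rotation":[0,0,0]},{"linear":[0,0.6,0],"rotation":[0,0,0]}]' 0
python3 - <<'E'
from h import *
for n in ("scene","top"):
  im=bot.read_camera(n);P=cloud(im);x,y,z=P[...,0],P[...,1],P[...,2]
  a=im["color"][150:300,200:400,::-1] if n=="scene" else im["color"][150:300,130:370,::-1]
  cv2.imwrite(f"pics/{n}4.png",cv2.resize(a,None,fx=3.3 if n=="top" else 4,fy=3.3 if n=="top" else 4))
  print(n,[(t,[(round(r["conf"],2),w(r["at"],im).round(3).tolist()) for r in bot.landmark_of(t,im)[:3]]) for t in("cam_hinge","cam_ball","stop_knob","die_center")])
  m=(abs(x-.661)<.012)&(abs(y-.1267)<.02)&(z>.055)&(z<.165);print(m.sum(),P[m].mean(0) if m.any() else 0,P[m][:,2].max() if m.any() else 0)
E
python3 go.py
```

```text
clock: 15.05
tcp_pos: [0.618, 0.002, 0.3531]
tcp_rot: [180.0, -0.2, 6.4]
force: [1.1, -0.1, -1.1]
gripper_width: 0.0002
grasp_force: 0.0
clock: 15.55
tcp_pos: [0.6354, -0.1487, 0.3512]
tcp_rot: [-180.0, -0.0, 6.1]
force: [1.3, 0.3, 0.9]
gripper_width: 0.0002
grasp_force: 0.0
scene [('cam_hinge', [(0.87, [0.586, 0.123, 0.061])]), ('cam_ball', [(0.4, [0.66, 0.132, 0.069])]), ('stop_knob', [(0.55, [0.528, 0.098, 0.077])]), ('die_center', [(0.66, [0.369, 0.039, 0.013]), (0.51, [0.537, 0.043, 0.029]), (0.19, [0.545, 0.142, 0.003])])]
38 [0.66210172 0.12581984 0.07378827] 0.08113357500733676
top [('cam_hinge', [(0.6, [0.588, 0.12, 0.066]), (0.2, [0.601, 0.458, -0.002])]), ('cam_ball', [(0.43, [0.661, 0.127, 0.074])]), ('stop_knob', [(0.89, [0.535, 0.096, 0.077]), (0.26, [0.614, -0.47, -0.0])]), ('die_center', [(0.64, [0.534, 0.044, 0.032]), (0.64, [0.37, 0.037, 0.019]), (0.59, [0.548, 0.143, 0.002])])]
47 [0.65863402 0.12848508 0.07717061] 0.08483662887465027
16.05 [ 0.6356 -0.1465  0.3514] [ 1.80e+02 -1.00e-02  6.29e+00] [-1.   0.8  0.3] 0.0002509370448419072 0.0
```

View pics/scene4.png

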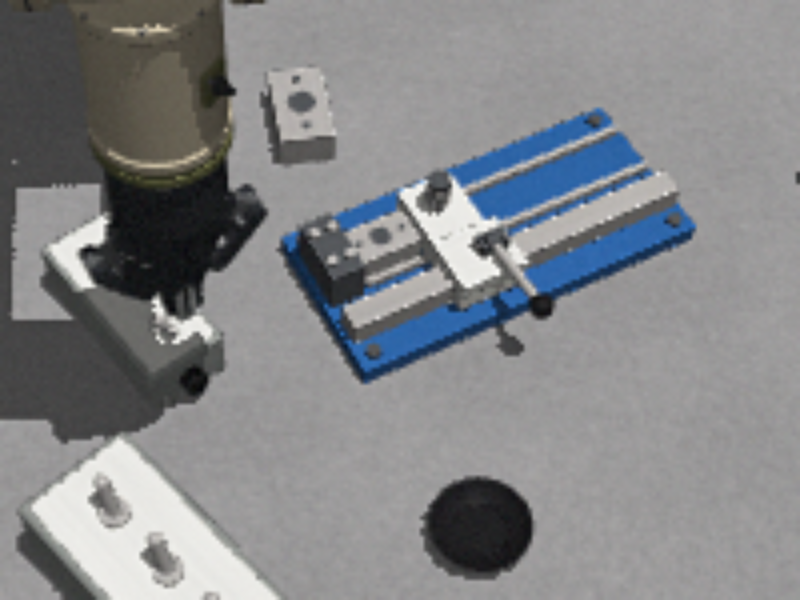

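View pics/top4.png

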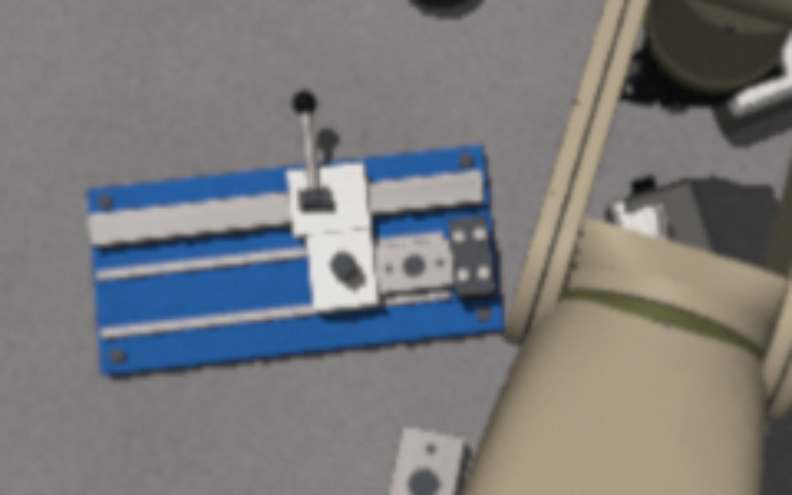

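The lever lies flat, with its ball at (540,305) in the scene view. The block is tight between the jaw (375,265) and the anvil (452,260) in the top view, and the arm is clear of everything. I'm handing the job in.

```bash
python3 -c "
from bench import bot
print(bot.job_done())"
```

```text
the job is handed in; nothing more can be done
None
```

I handed the job in at about 16 s: the camera checks showed all three toggles off, the die block tight between stop and anvil, and the cam lever flat; the arm went nowhere near the dish, bottle or screwdriver.

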